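# Put the stacked check weights back on their rests

## Robot

A 7-joint arm with a two-finger parallel gripper is mounted at the origin on a cart in front of the work surface, level with it; the furniture and walls round the work are solid. World frame = base frame: x ahead of the robot, y to its left, z up, the work surface at z = 0. Lengths are in m, angles in rad, forces in N, time in s.
With the tool pointing down it reaches from about 0.35 to 0.9 m from the base axis. Payload 8.1 kg.
Tool frame: the origin (TCP) lies midway between the tips of the shut fingers; the grasp point (between the pads) lies 19 mm behind it (env.hold_point_z is the distance from the TCP to the grasp point, in m); z points along the fingers, y is the line along which they close (so a half turn about z gives the same grasp; the last joint's range is limited). The gripper opens to 92 mm and grips with 3 to 60 N. Pads are 19 mm wide; open, the fingers measure 130 mm over their backs; the gripper's body (75 mm by 190 mm) begins 47 mm behind the grasp point.
Start: joints at [-1.25, 0.434, 0.025, 1.573, -0.012, 1.134, -0.075], TCP at [0.257, 0.57, 0.227] pointing down, gripper open.
Joint ranges: [-2.62, 2.62], [-0.44, 2.09], [-1.27, 1.32], [0.08, 2.57], [-1.32, 4.46], [0.12, 2], [-2.74, 2.74]. Speed limits (rad/s): [2.22, 2.22, 3.01, 3.01, 3.14, 3.14, 3.14].

## Interface

Orientations are given as a 3x3 rotation matrix whose columns are the frame's x, y, z axes.
In Python, from station import monitor, cams, env, models gives the robot as it stands.
- The arm moves only by the tool carry_out, never from a script. Its argument "deltas" is a list of rows, each an object with "delta_pos": the shift along the tool's x, y, z in m, a list of three; "delta_rot": the turn, a rotation vector about the tool's x, y, z in degrees, a list of three. In form: [{"delta_pos": [dx, dy, dz], "delta_rot": [rx, ry, rz]}, ...]. A call has 1 to 20 rows; each row is the pose to reach, as a shift and turn from the pose commanded when the call began, along the tool's axes at that moment; what a row does not reach only later rows make up. A row lasts 1/8 s, in which the tool goes at most 62.5 mm and 10.7 degrees, less where a joint would pass 70% of its speed; a pose out of reach is approached as far as the arm can. A call with a gripper value outside its range is refused whole. "gripper" is the gripper command: -1 is shut, 1 is fully open, values between are in proportion, set as the call begins (left out, the last holds). The fingers move at their own pace and stop on an object; "newtons" is the grip in N (left out, the last holds). Time passes only in rows, so rows that repeat a pose let the fingers close. It gives the time, the measured TCP pose, the force, the opening and the grip force at its end, in the units of the state.
- monitor.sense(): the state, without advancing time (a new reading comes with each control period).
- cams.read_camera(name): name is "scene" or "top" or "wrist"; returns a dict with "image" (480x640x3 uint8, red, green, blue), "depth" (480x640 float32, m along the optical axis (not along the pixel's ray), 0 where there is no reading), "camera_matrix" (3x3 intrinsics, pixels), "R" (3x3) and "t" (3): a world point X has camera coordinates R X + t. Camera axes: x right, y down, z forward; pixel columns grow to the right and rows downward; lengths in m; the calibration is good to about 2 mm. A picture is of the moment at which its call begins.
- env.finish_job(): hands the job in; it is judged then, once.
Trained networks look in a picture, given as the dict that the camera call returned (one of the last four; its "shot" number tells which), for a name from the list of things; names that differ only in an ending like _2 or _b are one class to them, and where a whole thing is asked for, a point or a joint stands for the part that bears it (a point fixed in the world has none). Each returns a list of dicts, best first, with "conf" (0 to 1); they miss things now and then, are a little off and sometimes report something else, mostly with a low value. They report only what shows in the picture. A call takes as long as a camera call.
- models.boxes_of(picture, thing): "point" ([x, y, z] in m, in world coordinates, good to about 4 mm: the middle of the surface that is visible of it).
- models.regions_of(picture, thing): "pixels" (480x640 bool, what is visible of it).
- models.place_of(picture, thing): "point" ([x, y, z] in m, in world coordinates, good to about 4 mm: a listed point, or the origin of a listed thing).
The state is a dict: "t": time; "joint_positions": joint angles; "joint_vel": joint speeds; "tau": joint torques, N m; "ee_pos": TCP position; "eef_rot": TCP orientation; "force": force on the tool from outside, world axes, zero at the start; "moment": the same for the moment, N m; "grip_width": opening from 0.0 (shut) to 1.0 (fully open); "gripper_force": force on a finger pad.
Only numpy, scipy, OpenCV 4.12 (cv2) and the standard library are available. Lean on these libraries where they do the work, as an engineer would, in place of code of your own. Each camera call takes 0.05 s, during which the arm holds its last target. There are 200 camera calls.

## Task

After checking the balance, someone left its four steel check weights stacked in a tower. Take the tower apart from the top down, smallest weight first, and stand each weight upright in the pocket of the rest that fits it (smallest weight in the smallest pocket, and so on up to the largest), flat on the pocket's floor. Do not topple any weight, and leave the tube rack and the beaker where they are.

Things in the scene. Friction and masses are not known exactly. Their poses are not given: they have to be found in the camera images.
- weight_62_mid (a point): The largest check weight: an upright plain steel cylinder, 62 mm in diameter and 36 mm high, about 0.5 kg (true mass within 20 %), loose, with two fine turned grooves near its top edge; at the start at the bottom of the stack, standing on the worktop, roughly centred. This point is its centre, half-way up; z is its axis, up.
- weight_47_mid (a point): The second largest check weight: an upright plain steel cylinder, 47 mm in diameter and 34 mm high, about 0.25 kg (true mass within 20 %), loose, with two fine turned grooves near its top edge; at the start standing in the stack on the 62 mm weight, roughly centred. This point is its centre, half-way up; z is its axis, up.
- weight_32_mid (a point): The second smallest check weight: an upright plain steel cylinder, 32 mm in diameter and 32 mm high, about 0.12 kg (true mass within 20 %), loose, with two fine turned grooves near its top edge; at the start standing in the stack on the 47 mm weight, roughly centred. This point is its centre, half-way up; z is its axis, up.
- weight_18_mid (a point): The smallest check weight: an upright plain steel cylinder, 18 mm in diameter and 30 mm high, about 0.05 kg (true mass within 20 %), loose, with two fine turned grooves near its top edge; at the start standing in the stack on the 32 mm weight (top of the stack), roughly centred. This point is its centre, half-way up; z is its axis, up.
- rest_62: The rest for the largest (62 mm) weight: a fixed flat grey plastic plate, 92 x 92 mm and 10 mm high, with one round pocket in the middle, 75 mm in diameter and 4 mm deep, its floor lined white. All four plates are alike but for the pocket's diameter. Origin: centre of the underside, on the worktop; the pocket's axis is z, its floor is 6 mm above the origin, its mouth 10 mm.
- rest_47: The rest for the second largest (47 mm) weight: a fixed flat grey plastic plate, 92 x 92 mm and 10 mm high, with one round pocket in the middle, 60 mm in diameter and 4 mm deep, its floor lined white. All four plates are alike but for the pocket's diameter. Origin: centre of the underside, on the worktop; the pocket's axis is z, its floor is 6 mm above the origin, its mouth 10 mm.
- rest_32: The rest for the second smallest (32 mm) weight: a fixed flat grey plastic plate, 92 x 92 mm and 10 mm high, with one round pocket in the middle, 45 mm in diameter and 4 mm deep, its floor lined white. All four plates are alike but for the pocket's diameter. Origin: centre of the underside, on the worktop; the pocket's axis is z, its floor is 6 mm above the origin, its mouth 10 mm.
- rest_18: The rest for the smallest (18 mm) weight: a fixed flat grey plastic plate, 92 x 92 mm and 10 mm high, with one round pocket in the middle, 31 mm in diameter and 4 mm deep, its floor lined white. All four plates are alike but for the pocket's diameter. Origin: centre of the underside, on the worktop; the pocket's axis is z, its floor is 6 mm above the origin, its mouth 10 mm.
- rack_mid (a point): Bystander to be left alone: a green tube rack full of small tubes, 60 x 172 x 47 mm, loose on the worktop, to the right of the work. This point is its centre, half-way up; its long side is its own y.
- beaker_mid (a point): Bystander to be left alone: a clear plastic beaker, 71 mm in diameter and 94 mm high, standing loose on the worktop at the back left of the work. This point is its centre, half-way up.

How it is judged:
By the outcome, as a careful person would: the job done as asked, in the order asked, and still so for the second after the job is handed in, with the robot touching nothing.
It also fails if it takes over 110 s, if anything falls off the work surface, if the arm or the gripper's body presses on something with over 40 N, if the wrist force passes 120 N, or if a joint passes its speed limit or range.

## Working session

There is one attempt and no reset: what is moved stays moved. The work goes in short steps, Python scripts to look and compute and a tool call to move; the robot and the scene stay as the last step left them, time stands still between calls to the robot, and variables do not carry over. Pictures are saved under pics/ and viewed, at most 14 in all, crops included, and the job is handed in when it is done.

Besides the shell and the picture viewer there is one more tool, called after ">>>" as name(argument=value, ...) on one line, values as JSON. carry_out: Moves the arm, as the interface text tells. Its arguments: {"type":"object","properties":{"deltas":{"type":"array","items":{"type":"object","properties":{"delta_pos":{"type":"array","items":{"type":"number"}},"delta_rot":{"type":"array","items":{"type":"number"}}}}},"gripper":{"type":"number"},"newtons":{"type":"number"}},"required":["deltas"]}

```bash
mkdir -p pics; cat > h.py <<'E'
from station import monitor,cams,env,models
import numpy as np,cv2
def save(p,n): cv2.imwrite('pics/'+n,cv2.cvtColor(p['image'],cv2.COLOR_RGB2BGR))
def world(p,us,vs):
    K=p['camera_matrix'];z=p['depth'][vs,us]
    c=np.stack([(us-K[0,2])/K[0,0]*z,(vs-K[1,2])/K[1,1]*z,z],-1)
    return ((c-p['t'])@p['R'])[z>0]
def proj(p,X):
    c=p['R']@np.array(X)+p['t'];q=p['camera_matrix']@c;return q[:2]/q[2]
E
python3 - <<'E'
from h import *
np.set_printoptions(precision=4,suppress=True)
names=['weight_62_mid','weight_47_mid','weight_32_mid','weight_18_mid','rest_62','rest_47','rest_32','rest_18','rack_mid','beaker_mid']
for cn in ['scene','top']:
    p=cams.read_camera(cn);save(p,cn+'0.png');print(cn,p['t'])
    for n in names:
        for d in models.place_of(p,n)[:2]: print(n,round(d['conf'],2),np.array(d['point']),proj(p,d['point']).round())
s=monitor.sense();print(s['t'],s['ee_pos'],s['eef_rot'],s['grip_width'],s['force'],env.hold_point_z)
E
```

```text
scene [0.2    0.3669 0.7758]
weight_62_mid 0.6 [0.6054 0.0807 0.0192] [228. 282.]
weight_47_mid 0.75 [0.6105 0.0804 0.0511] [226. 269.]
weight_32_mid 0.62 [0.6071 0.0772 0.084 ] [227. 257.]
weight_32_mid 0.5 [ 0.4724  0.1537 -0.002 ] [222. 338.]
weight_18_mid 0.45 [0.6099 0.0767 0.1162] [225. 244.]
weight_18_mid 0.26 [ 0.4423 -0.0677 -0.0011] [325. 309.]
rest_62 0.7 [0.4725 0.1536 0.0008] [222. 337.]
rest_62 0.68 [ 0.6392 -0.2097 -0.0021] [330. 246.]
rest_47 0.7 [0.4725 0.1536 0.0008] [222. 337.]
rest_47 0.68 [ 0.6392 -0.2097 -0.0021] [330. 246.]
rest_32 0.7 [0.4725 0.1536 0.0008] [222. 337.]
rest_32 0.68 [ 0.6392 -0.2097 -0.0021] [330. 246.]
rest_18 0.7 [0.4725 0.1536 0.0008] [222. 337.]
rest_18 0.68 [ 0.6392 -0.2097 -0.0021] [330. 246.]
rack_mid 0.71 [0.6105 0.0771 0.0187] [228. 281.]
beaker_mid 0.68 [0.6079 0.2514 0.0442] [148. 298.]
top [-0.1012  0.5615  1.4441]
weight_62_mid 0.64 [0.6094 0.0794 0.0167] [255. 224.]
weight_47_mid 0.55 [0.6108 0.0773 0.0539] [254. 220.]
weight_32_mid 0.58 [0.6109 0.0786 0.0879] [252. 218.]
weight_18_mid 0.37 [0.6087 0.0785 0.1159] [251. 216.]
rest_62 0.84 [ 0.6438 -0.206   0.0017] [351. 214.]
rest_62 0.74 [ 0.4449 -0.0731  0.0016] [306. 279.]
rest_47 0.84 [ 0.6438 -0.206   0.0017] [351. 214.]
rest_47 0.74 [ 0.4449 -0.0731  0.0016] [306. 279.]
rest_32 0.84 [ 0.6438 -0.206   0.0017] [351. 214.]
rest_32 0.74 [ 0.4449 -0.0731  0.0016] [306. 279.]
rest_18 0.84 [ 0.6438 -0.206   0.0017] [351. 214.]
rest_18 0.74 [ 0.4449 -0.0731  0.0016] [306. 279.]
rack_mid 0.75 [ 0.4741 -0.4607  0.0254] [439. 269.]
rack_mid 0.68 [ 0.4472 -0.0754  0.001 ] [307. 279.]
beaker_mid 0.93 [0.6095 0.2535 0.0473] [195. 221.]
beaker_mid 0.64 [ 0.4479 -0.3155 -0.0011] [388. 279.]
1.1 [0.257  0.5697 0.2267] [[-0.9115  0.4112  0.    ]
 [ 0.4112  0.9115  0.    ]
 [-0.      0.     -1.    ]] 1.0030285393909715 [ 0.0674  0.2476 -0.7489] 0.0188
```

View pics.

View pics/top0.png

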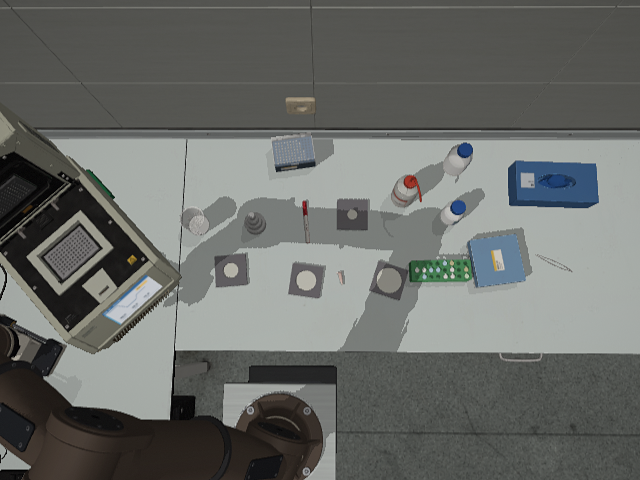

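View pics/scene0.png

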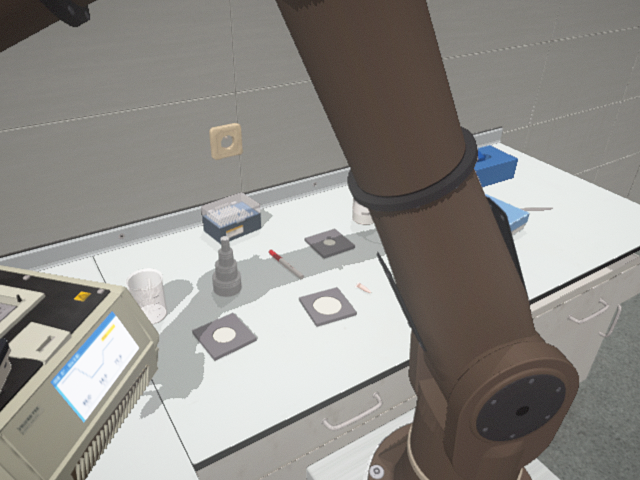

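The top view shows the tower at (254,220) with the beaker left of it at (196,221) and the rack at (440,269). The rests, by pocket size, are 31 at (352,214), 45 at (231,270), 60 at (306,280) and 75 at (388,280). I'll measure their centres next.

```bash
cat > m.py <<'E'
from h import *
np.set_printoptions(precision=4,suppress=True)
def plane(p,uv,z):
    K=p['camera_matrix'];R=p['R'];C=-R.T@p['t'];d=R.T@np.linalg.inv(K)@np.array([uv[0],uv[1],1.]);return C+d*(z-C[2])/d[2]
E
python3 - <<'E'
from m import *
p=cams.read_camera('top');im=p['image'].astype(int);K=p['camera_matrix'];print(K[0,0])
for n,(u,v) in {'31':(352,214),'45':(231,270),'60':(306,280),'75':(389,280)}.items():
    c=im[v-22:v+23,u-22:u+23].mean(2);g=cv2.resize(c.astype(np.float32),None,fx=4,fy=4,interpolation=cv2.INTER_LINEAR)
    print(n,c[22,22],c[22,22-13],end=' ')
    th=(c[20:25,20:25].mean()+np.percentile(c,20))/2
    nl,l,st,ce=cv2.connectedComponentsWithStats((g>th).astype(np.uint8));k=l[90,90]
    px=(ce[k]+.5)/4-.5+[u-22,v-22]; X=plane(p,px,.006)
    dia=2*np.sqrt(st[k,4]/16/np.pi)*(p['R']@X+p['t'])[2]/K[0,0]
    print(px,X,'dia',dia)
vs,us=np.mgrid[190:245,225:285];P=world(p,us.ravel(),vs.ravel())
for a,b in [(.125,.14),(.097,.108),(.065,.075)]:
    q=P[(P[:,2]>a)&(P[:,2]<b)];print(len(q),q.mean(0),(q.min(0)+q.max(0))/2,np.ptp(q,axis=0))
E
```

```text
518.8452889552773
31 125.0 68.66666666666667 [351.7163 213.8446] [ 0.6429 -0.2089  0.006 ] dia 0.02989106209484083
45 173.33333333333334 93.33333333333333 [230.6151 269.7749] [0.4717 0.1498 0.006 ] dia 0.04261993241132619
60 176.33333333333334 96.0 [305.842  280.0047] [ 0.4425 -0.0728  0.006 ] dia 0.057912638050579154
75 129.0 97.33333333333333 [388.3569 279.8657] [ 0.4441 -0.3147  0.006 ] dia 0.07306468924603937
35 [0.6091 0.0767 0.1319] [0.6089 0.0769 0.1317] [0.0164 0.016  0.0129]
46 [0.6049 0.0779 0.1026] [0.6068 0.0779 0.1027] [0.027  0.0292 0.0104]
71 [0.604  0.0776 0.07  ] [0.6098 0.0799 0.0702] [0.0458 0.0465 0.0088]
```

>>> carry_out(deltas=[{"delta_pos":[0,0,-0.04],"delta_rot":[0,0,0]},{"delta_pos":[0,0,-0.08],"delta_rot":[0,0,0]}], gripper=0.3, newtons=15)

```text
t: 1.4
ee_pos: [0.2569, 0.5694, 0.3074]
eef_rot: [[-0.911, 0.411, -0.0], [0.411, 0.911, -0.001], [-0.0, -0.001, -1.0]]
force: [-0.0, 0.6, 0.3]
grip_width: 0.834
gripper_force: 0.0
```

>>> carry_out(deltas=[{"delta_pos":[-0.0475,-0.0276,0],"delta_rot":[0,0,6]},{"delta_pos":[-0.095,-0.0552,0],"delta_rot":[0,0,12]},{"delta_pos":[-0.1425,-0.0828,0],"delta_rot":[0,0,18]},{"delta_pos":[-0.19,-0.1104,0],"delta_rot":[0,0,24]},{"delta_pos":[-0.2375,-0.138,0],"delta_rot":[0,0,30]},{"delta_pos":[-0.285,-0.1656,0],"delta_rot":[0,0,36]},{"delta_pos":[-0.3325,-0.1932,0],"delta_rot":[0,0,42]},{"delta_pos":[-0.38,-0.2208,0],"delta_rot":[0,0,48]},{"delta_pos":[-0.4275,-0.2484,0],"delta_rot":[0,0,54]},{"delta_pos":[-0.475,-0.276,0],"delta_rot":[0,0,60]},{"delta_pos":[-0.5226,-0.3037,0.03],"delta_rot":[0,0,65.7]},{"delta_pos":[-0.5226,-0.3037,0.06],"delta_rot":[0,0,65.7]},{"delta_pos":[-0.5226,-0.3037,0.06],"delta_rot":[0,0,65.7]}], gripper=0.3)

```text
t: 3.02
ee_pos: [0.6071, 0.0776, 0.2446]
eef_rot: [[0.0, 1.0, -0.005], [1.0, -0.0, -0.001], [-0.001, -0.005, -1.0]]
force: [0.4, 1.3, 0.1]
grip_width: 0.649
gripper_force: 0.0
```

```bash
python3 - <<'E'
from m import *
p=cams.read_camera('wrist');save(p,'w1.png')
s=monitor.sense();print(s['t'],s['ee_pos'],s['eef_rot'],s['joint_positions'])
vs,us=np.mgrid[0:480,0:640];P=world(p,us.ravel(),vs.ravel())
P=P[np.hypot(P[:,0]-.609,P[:,1]-.078)<.05]
for h in [.132,.102,.07,.036]:
    q=P[abs(P[:,2]-h)<.003];print(h,len(q),q.mean(0),(q.min(0)+q.max(0))/2,np.ptp(q,axis=0))
E
```

```text
3.075 [0.6079 0.0784 0.2464] [[-0.0009  1.     -0.0019]
 [ 1.      0.0009 -0.    ]
 [-0.     -0.0019 -1.    ]] [-0.5397  0.4196  0.471   1.6027 -0.2023  1.17   -0.0233]
0.132 547 [0.6104 0.0781 0.1326] [0.6104 0.0776 0.132 ] [0.0166 0.0176 0.0058]
0.102 796 [0.6079 0.0838 0.1026] [0.6092 0.08   0.102 ] [0.0314 0.0295 0.0059]
0.07 1051 [0.6126 0.0891 0.0706] [0.6106 0.0828 0.0701] [0.0465 0.0412 0.0055]
0.036 1111 [0.613  0.0947 0.0366] [0.6116 0.0857 0.0364] [0.0612 0.0511 0.0051]
```

View pics/w1.png

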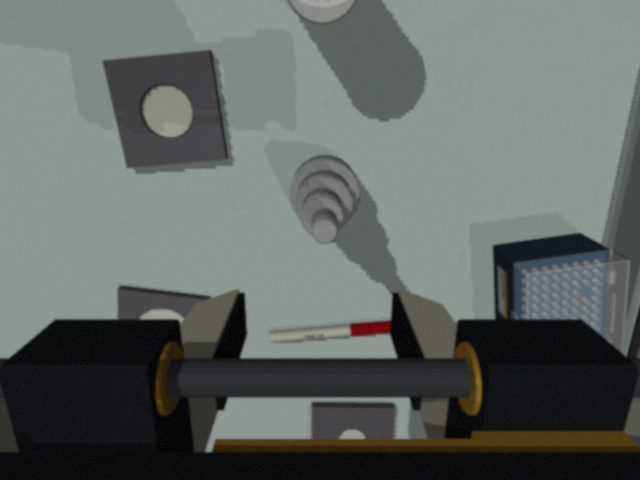

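The wrist view shows the stack at (325,225), with the top disc clear between and ahead of the fingers. The measured tiers agree with the given heights, so I'm descending.

>>> carry_out(deltas=[{"delta_pos":[0.0005,0.0017,0.04],"delta_rot":[0,0,0]},{"delta_pos":[0.0005,0.0017,0.08],"delta_rot":[0,0,0]},{"delta_pos":[0.0005,0.0017,0.11],"delta_rot":[0,0,0]},{"delta_pos":[0.0005,0.0017,0.128],"delta_rot":[0,0,0]},{"delta_pos":[0.0005,0.0017,0.137],"delta_rot":[0,0,0]},{"delta_pos":[0.0005,0.0017,0.137],"delta_rot":[0,0,0]},{"delta_pos":[0.0005,0.0017,0.137],"delta_rot":[0,0,0]},{"delta_pos":[0.0005,0.0017,0.137],"delta_rot":[0,0,0]}])

```text
t: 4.08
ee_pos: [0.6107, 0.0785, 0.1106]
eef_rot: [[-0.0, 1.0, 0.001], [1.0, 0.0, 0.0], [0.0, 0.001, -1.0]]
force: [0.1, -0.4, 1.1]
grip_width: 0.648
gripper_force: 0.0
```

>>> carry_out(deltas=[{"delta_pos":[0,0,0],"delta_rot":[0,0,0]},{"delta_pos":[0,0,0],"delta_rot":[0,0,0]},{"delta_pos":[0,0,0],"delta_rot":[0,0,0]},{"delta_pos":[0,0,0],"delta_rot":[0,0,0]},{"delta_pos":[0,0,0],"delta_rot":[0,0,0]},{"delta_pos":[0,0,0],"delta_rot":[0,0,0]},{"delta_pos":[0,0,0],"delta_rot":[0,0,0]},{"delta_pos":[0,0,0],"delta_rot":[0,0,0]}], gripper=-1, newtons=15)

```text
t: 5.08
ee_pos: [0.6102, 0.0785, 0.1097]
eef_rot: [[-0.0, 1.0, 0.0], [1.0, 0.0, 0.0], [0.0, 0.0, -1.0]]
force: [0.0, -0.3, 0.0]
grip_width: 0.195
gripper_force: 15.0
```

>>> carry_out(deltas=[{"delta_pos":[0,0,-0.015],"delta_rot":[0,0,0]},{"delta_pos":[0,0,-0.04],"delta_rot":[0,0,0]},{"delta_pos":[0,0,-0.06],"delta_rot":[0,0,0]},{"delta_pos":[-0.04,0.004,-0.06],"delta_rot":[0,0,0]},{"delta_pos":[-0.085,0.01,-0.06],"delta_rot":[0,0,0]},{"delta_pos":[-0.13,0.015,-0.06],"delta_rot":[0,0,0]},{"delta_pos":[-0.175,0.02,-0.06],"delta_rot":[0,0,0]},{"delta_pos":[-0.22,0.025,-0.05],"delta_rot":[0,0,0]},{"delta_pos":[-0.26,0.03,-0.03],"delta_rot":[0,0,0]},{"delta_pos":[-0.287,0.0327,0],"delta_rot":[0,0,0]},{"delta_pos":[-0.287,0.0327,0.03],"delta_rot":[0,0,0]},{"delta_pos":[-0.287,0.0327,0.06],"delta_rot":[0,0,0]},{"delta_pos":[-0.287,0.0327,0.06],"delta_rot":[0,0,0]},{"delta_pos":[-0.287,0.0327,0.06],"delta_rot":[0,0,0]}])

```text
t: 6.82
ee_pos: [0.6438, -0.2089, 0.0514]
eef_rot: [[-0.0, 1.0, 0.002], [1.0, 0.0, -0.001], [-0.001, 0.002, -1.0]]
force: [0.1, -0.1, -0.1]
grip_width: 0.187
gripper_force: 15.0
```

```bash
python3 - <<'E'
from m import *
p=cams.read_camera('wrist');save(p,'w2.png')
s=monitor.sense();print(s['t'],s['ee_pos'],s['grip_width'],proj(p,[.6429,-.2089,.006]),proj(p,[s['ee_pos'][0],s['ee_pos'][1],s['ee_pos'][2]-.008]))
E
```

```text
6.875 [ 0.6441 -0.2089  0.0517] 0.1920397283502334 [316.9104 269.7941] [319.478  303.3782]
```

View pics/w2.png

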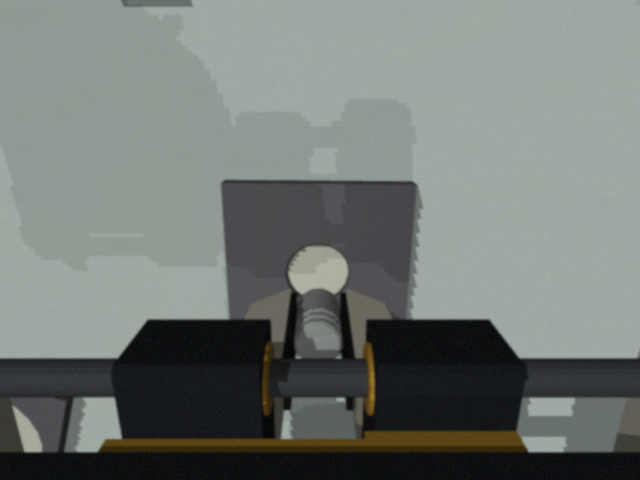

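The pocket shows at about (318,270), against a predicted (317,270), with the weight held upright at (320,320). They're aligned, so I'm lowering.

>>> carry_out(deltas=[{"delta_pos":[0,-0.001,0.012],"delta_rot":[0,0,0]},{"delta_pos":[0,-0.001,0.022],"delta_rot":[0,0,0]},{"delta_pos":[0,-0.001,0.029],"delta_rot":[0,0,0]},{"delta_pos":[0,-0.001,0.033],"delta_rot":[0,0,0]},{"delta_pos":[0,-0.001,0.0355],"delta_rot":[0,0,0]},{"delta_pos":[0,-0.001,0.0355],"delta_rot":[0,0,0]},{"delta_pos":[0,-0.001,0.0355],"delta_rot":[0,0,0]}])

```text
t: 7.75
ee_pos: [0.6421, -0.2086, 0.0145]
eef_rot: [[-0.0, 1.0, 0.0], [1.0, 0.0, -0.0], [-0.0, 0.0, -1.0]]
force: [0.4, -0.8, -0.9]
grip_width: 0.19
gripper_force: 15.0
```

>>> carry_out(deltas=[{"delta_pos":[0,0,0.001],"delta_rot":[0,0,0]},{"delta_pos":[0,0,0.001],"delta_rot":[0,0,0]},{"delta_pos":[0,0,0.001],"delta_rot":[0,0,0]},{"delta_pos":[0,0,0.001],"delta_rot":[0,0,0]},{"delta_pos":[0,0,0.001],"delta_rot":[0,0,0]},{"delta_pos":[0,0,-0.02],"delta_rot":[0,0,0]},{"delta_pos":[0,0,-0.06],"delta_rot":[0,0,0]},{"delta_pos":[0,0,-0.1],"delta_rot":[0,0,0]},{"delta_pos":[0,0,-0.14],"delta_rot":[0,0,0]},{"delta_pos":[0,0,-0.14],"delta_rot":[0,0,0]},{"delta_pos":[0,0,-0.14],"delta_rot":[0,0,0]}], gripper=0.3)

```text
t: 9.12
ee_pos: [0.6418, -0.2084, 0.1548]
eef_rot: [[-0.0, 1.0, 0.001], [1.0, 0.0, 0.0], [0.0, 0.001, -1.0]]
force: [-0.5, 1.4, -0.4]
grip_width: 0.652
gripper_force: 0.0
```

```bash
python3 - <<'E'
from m import *
p=cams.read_camera('wrist');save(p,'w3.png')
s=monitor.sense();print(s['t'],s['ee_pos'],s['grip_width'])
vs,us=np.mgrid[0:480,0:640];P=world(p,us.ravel(),vs.ravel())
P=P[np.hypot(P[:,0]-.643,P[:,1]+.209)<.02]
q=P[abs(P[:,2]-.036)<.003];print(len(q),q.mean(0),np.ptp(q,axis=0))
E
```

```text
9.175 [ 0.6415 -0.2082  0.154 ] 0.6476101860435449
530 [ 0.6418 -0.2089  0.0366] [0.017  0.0177 0.0056]
```

View pics/w3.png

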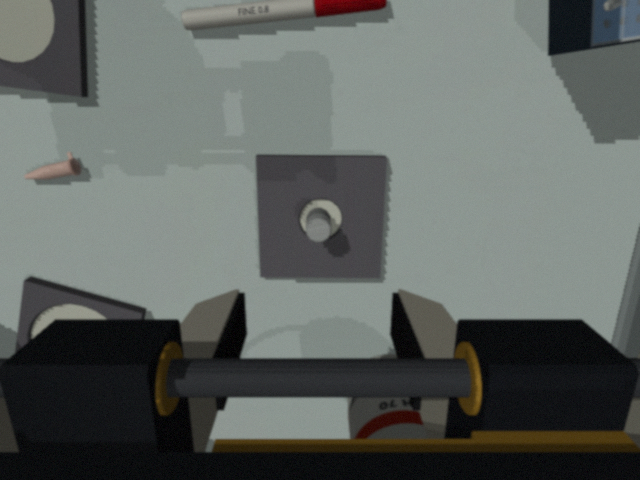

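The smallest weight stands upright in its pocket at (320,220), top at z = 36 mm as it should be. Next is the 32 mm weight.

>>> carry_out(deltas=[{"delta_pos":[0.05,-0.006,0],"delta_rot":[0,0,0]},{"delta_pos":[0.1,-0.012,0],"delta_rot":[0,0,0]},{"delta_pos":[0.15,-0.018,0],"delta_rot":[0,0,0]},{"delta_pos":[0.2,-0.024,0],"delta_rot":[0,0,0]},{"delta_pos":[0.25,-0.03,0],"delta_rot":[0,0,0]},{"delta_pos":[0.2875,-0.033,0],"delta_rot":[0,0,0]},{"delta_pos":[0.2875,-0.033,0],"delta_rot":[0,0,0]},{"delta_pos":[0.2875,-0.033,0],"delta_rot":[0,0,0]},{"delta_pos":[0.2875,-0.033,0.03],"delta_rot":[0,0,0]},{"delta_pos":[0.2875,-0.033,0.055],"delta_rot":[0,0,0]},{"delta_pos":[0.2875,-0.033,0.07],"delta_rot":[0,0,0]},{"delta_pos":[0.2875,-0.033,0.077],"delta_rot":[0,0,0]},{"delta_pos":[0.2875,-0.033,0.077],"delta_rot":[0,0,0]},{"delta_pos":[0.2875,-0.033,0.077],"delta_rot":[0,0,0]}])

```text
t: 10.92
ee_pos: [0.6095, 0.0789, 0.078]
eef_rot: [[-0.0, 1.0, 0.001], [1.0, 0.0, 0.0], [0.0, 0.001, -1.0]]
force: [0.3, -1.0, -0.0]
grip_width: 0.653
gripper_force: 0.0
```

>>> carry_out(deltas=[{"delta_pos":[0,0,0],"delta_rot":[0,0,0]},{"delta_pos":[0,0,0],"delta_rot":[0,0,0]},{"delta_pos":[0,0,0],"delta_rot":[0,0,0]},{"delta_pos":[0,0,0],"delta_rot":[0,0,0]},{"delta_pos":[0,0,0],"delta_rot":[0,0,0]},{"delta_pos":[0,0,0],"delta_rot":[0,0,0]},{"delta_pos":[0,0,0],"delta_rot":[0,0,0]}], gripper=-1, newtons=18)

```text
t: 11.8
ee_pos: [0.609, 0.079, 0.0774]
eef_rot: [[-0.0, 1.0, 0.0], [1.0, 0.0, 0.0], [0.0, 0.0, -1.0]]
force: [-1.0, -0.1, 2.2]
grip_width: 0.341
gripper_force: 18.0
```

>>> carry_out(deltas=[{"delta_pos":[0,0,-0.015],"delta_rot":[0,0,0]},{"delta_pos":[0,0,-0.04],"delta_rot":[0,0,0]},{"delta_pos":[0,0,-0.06],"delta_rot":[0,0,0]},{"delta_pos":[0.018,-0.034,-0.06],"delta_rot":[0,0,0]},{"delta_pos":[0.036,-0.069,-0.06],"delta_rot":[0,0,0]},{"delta_pos":[0.054,-0.103,-0.06],"delta_rot":[0,0,0]},{"delta_pos":[0.071,-0.137,-0.05],"delta_rot":[0,0,0]},{"delta_pos":[0.071,-0.137,-0.02],"delta_rot":[0,0,0]},{"delta_pos":[0.071,-0.137,0.01],"delta_rot":[0,0,0]},{"delta_pos":[0.071,-0.137,0.03],"delta_rot":[0,0,0]},{"delta_pos":[0.071,-0.137,0.03],"delta_rot":[0,0,0]},{"delta_pos":[0.071,-0.137,0.03],"delta_rot":[0,0,0]}])

```text
t: 13.3
ee_pos: [0.4725, 0.15, 0.0482]
eef_rot: [[0.0, 1.0, 0.001], [1.0, -0.0, 0.0], [0.0, 0.001, -1.0]]
force: [0.1, -0.4, -1.3]
grip_width: 0.342
gripper_force: 18.0
```

```bash
python3 - <<'E'
from m import *
p=cams.read_camera('wrist');save(p,'w4.png')
s=monitor.sense();print(s['t'],s['ee_pos'],s['grip_width'],proj(p,[.4717,.1498,.006]))
E
```

```text
13.35 [0.4726 0.1501 0.0483] 0.346660530584415 [317.1688 272.5804]
```

View pics/w4.png

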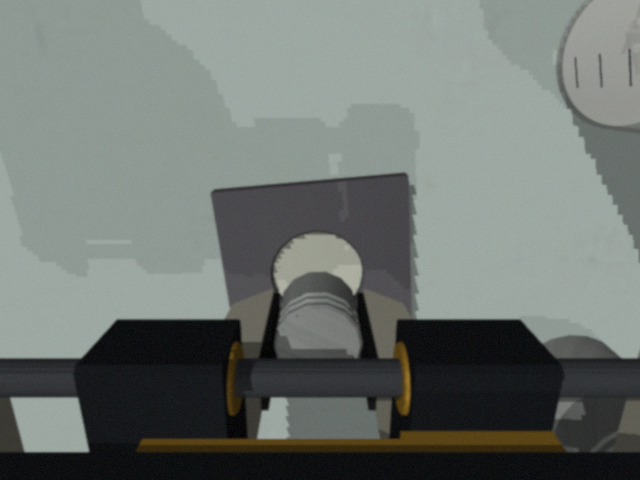

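The pocket is at (317,272), in line with the held weight at (320,310), so I'm lowering and then releasing.

>>> carry_out(deltas=[{"delta_pos":[0,-0.0005,0.012],"delta_rot":[0,0,0]},{"delta_pos":[0,-0.0005,0.022],"delta_rot":[0,0,0]},{"delta_pos":[0,-0.0005,0.028],"delta_rot":[0,0,0]},{"delta_pos":[0,-0.0005,0.032],"delta_rot":[0,0,0]},{"delta_pos":[0,-0.0005,0.0335],"delta_rot":[0,0,0]},{"delta_pos":[0,-0.0005,0.0335],"delta_rot":[0,0,0]},{"delta_pos":[0,-0.0005,0.0335],"delta_rot":[0,0,0]}])

```text
t: 14.22
ee_pos: [0.4715, 0.15, 0.0139]
eef_rot: [[-0.0, 1.0, 0.0], [1.0, 0.0, 0.0], [0.0, 0.0, -1.0]]
force: [-0.3, -0.2, 0.3]
grip_width: 0.346
gripper_force: 18.0
```

>>> carry_out(deltas=[{"delta_pos":[0,0,0],"delta_rot":[0,0,0]},{"delta_pos":[0,0,0],"delta_rot":[0,0,0]},{"delta_pos":[0,0,0],"delta_rot":[0,0,0]},{"delta_pos":[0,0,0],"delta_rot":[0,0,0]},{"delta_pos":[0,0,0],"delta_rot":[0,0,0]},{"delta_pos":[0,0,-0.02],"delta_rot":[0,0,0]},{"delta_pos":[0,0,-0.06],"delta_rot":[0,0,0]},{"delta_pos":[0,0,-0.1],"delta_rot":[0,0,0]},{"delta_pos":[0,0,-0.14],"delta_rot":[0,0,0]},{"delta_pos":[0,0,-0.14],"delta_rot":[0,0,0]},{"delta_pos":[0,0,-0.14],"delta_rot":[0,0,0]}], gripper=0.6)

```text
t: 15.6
ee_pos: [0.471, 0.15, 0.1533]
eef_rot: [[-0.0, 1.0, -0.0], [1.0, 0.0, 0.0], [0.0, -0.0, -1.0]]
force: [-0.9, -0.1, -0.4]
grip_width: 0.8
gripper_force: 0.0
```

```bash
python3 - <<'E'
from m import *
p=cams.read_camera('wrist')
s=monitor.sense();print(s['t'],s['ee_pos'],s['grip_width'])
vs,us=np.mgrid[0:480,0:640];A=world(p,us.ravel(),vs.ravel())
P=A[np.hypot(A[:,0]-.4717,A[:,1]-.15)<.03]
q=P[abs(P[:,2]-.038)<.003];print(len(q),q.mean(0),np.ptp(q,axis=0))
p=cams.read_camera('top');A=world(p,us.ravel(),vs.ravel())
P=A[np.hypot(A[:,0]-.61,A[:,1]-.079)<.05];q=P[abs(P[:,2]-.07)<.004];print(len(q),q.mean(0),(q.max(0)+q.min(0))/2,np.ptp(q,axis=0))
E
```

```text
15.65 [0.4707 0.1498 0.1529] 0.7949330138956371
1681 [0.4712 0.1506 0.0387] [0.0315 0.0319 0.0053]
163 [0.6097 0.0803 0.0704] [0.6093 0.0808 0.07  ] [0.0448 0.044  0.0077]
```

The 32 mm weight is in its pocket, top at z = 38.5 mm. The 47 mm weight is next.

>>> carry_out(deltas=[{"delta_pos":[-0.02,0.04,0],"delta_rot":[0,0,0]},{"delta_pos":[-0.045,0.09,0],"delta_rot":[0,0,0]},{"delta_pos":[-0.07,0.139,0],"delta_rot":[0,0,0]},{"delta_pos":[-0.07,0.139,0],"delta_rot":[0,0,0]},{"delta_pos":[-0.07,0.139,0.02],"delta_rot":[0,0,0]},{"delta_pos":[-0.07,0.139,0.05],"delta_rot":[0,0,0]},{"delta_pos":[-0.07,0.139,0.08],"delta_rot":[0,0,0]},{"delta_pos":[-0.07,0.139,0.1],"delta_rot":[0,0,0]},{"delta_pos":[-0.07,0.139,0.11],"delta_rot":[0,0,0]},{"delta_pos":[-0.07,0.139,0.11],"delta_rot":[0,0,0]},{"delta_pos":[-0.07,0.139,0.11],"delta_rot":[0,0,0]}])

```text
t: 17.08
ee_pos: [0.6108, 0.08, 0.0444]
eef_rot: [[-0.0, 1.0, 0.001], [1.0, 0.0, 0.0], [0.0, 0.001, -1.0]]
force: [-0.2, 0.1, -0.1]
grip_width: 0.803
gripper_force: 0.0
```

>>> carry_out(deltas=[{"delta_pos":[0,0,0],"delta_rot":[0,0,0]},{"delta_pos":[0,0,0],"delta_rot":[0,0,0]},{"delta_pos":[0,0,0],"delta_rot":[0,0,0]},{"delta_pos":[0,0,0],"delta_rot":[0,0,0]},{"delta_pos":[0,0,0],"delta_rot":[0,0,0]},{"delta_pos":[0,0,0],"delta_rot":[0,0,0]},{"delta_pos":[0,0,0],"delta_rot":[0,0,0]}], gripper=-1, newtons=25)

```text
t: 17.95
ee_pos: [0.6105, 0.08, 0.044]
eef_rot: [[-0.0, 1.0, 0.0], [1.0, 0.0, 0.0], [0.0, 0.0, -1.0]]
force: [-1.4, 0.7, 4.4]
grip_width: 0.509
gripper_force: 25.0
```

>>> carry_out(deltas=[{"delta_pos":[0,0,-0.012],"delta_rot":[0,0,0]},{"delta_pos":[0,0,-0.035],"delta_rot":[0,0,0]},{"delta_pos":[0,0,-0.06],"delta_rot":[0,0,0]},{"delta_pos":[-0.025,-0.028,-0.06],"delta_rot":[0,0,0]},{"delta_pos":[-0.055,-0.06,-0.06],"delta_rot":[0,0,0]},{"delta_pos":[-0.085,-0.093,-0.06],"delta_rot":[0,0,0]},{"delta_pos":[-0.115,-0.126,-0.06],"delta_rot":[0,0,0]},{"delta_pos":[-0.138,-0.152,-0.05],"delta_rot":[0,0,0]},{"delta_pos":[-0.153,-0.168,-0.03],"delta_rot":[0,0,0]},{"delta_pos":[-0.153,-0.168,-0.005],"delta_rot":[0,0,0]},{"delta_pos":[-0.153,-0.168,-0.005],"delta_rot":[0,0,0]},{"delta_pos":[-0.153,-0.168,-0.005],"delta_rot":[0,0,0]}])

```text
t: 19.45
ee_pos: [0.443, -0.0731, 0.0494]
eef_rot: [[-0.0, 1.0, 0.001], [1.0, 0.0, 0.0], [0.0, 0.001, -1.0]]
force: [0.4, -0.3, -1.5]
grip_width: 0.503
gripper_force: 25.0
```

```bash
python3 - <<'E'
from m import *
p=cams.read_camera('wrist');save(p,'w5.png')
s=monitor.sense();print(s['t'],s['ee_pos'],s['grip_width'],proj(p,[.4425,-.0728,.006]))
E
```

```text
19.5 [ 0.4432 -0.073   0.0496] 0.5026628613045574 [317.9217 270.7824]
```

View pics/w5.png

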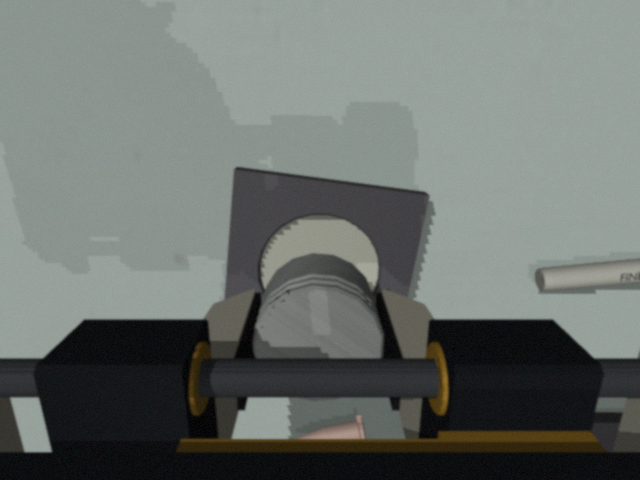

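The pocket is at (319,270), in line with the held weight at (318,320), so I'm lowering and then releasing.

>>> carry_out(deltas=[{"delta_pos":[0,-0.0005,0.012],"delta_rot":[0,0,0]},{"delta_pos":[0,-0.0005,0.022],"delta_rot":[0,0,0]},{"delta_pos":[0,-0.0005,0.029],"delta_rot":[0,0,0]},{"delta_pos":[0,-0.0005,0.033],"delta_rot":[0,0,0]},{"delta_pos":[0,-0.0005,0.0348],"delta_rot":[0,0,0]},{"delta_pos":[0,-0.0005,0.0348],"delta_rot":[0,0,0]},{"delta_pos":[0,-0.0005,0.0348],"delta_rot":[0,0,0]}])

```text
t: 20.38
ee_pos: [0.4421, -0.0731, 0.014]
eef_rot: [[-0.0, 1.0, 0.0], [1.0, 0.0, -0.0], [-0.0, 0.0, -1.0]]
force: [0.1, 0.0, -1.7]
grip_width: 0.506
gripper_force: 25.0
```

>>> carry_out(deltas=[{"delta_pos":[0,0,0],"delta_rot":[0,0,0]},{"delta_pos":[0,0,0],"delta_rot":[0,0,0]},{"delta_pos":[0,0,0],"delta_rot":[0,0,0]},{"delta_pos":[0,0,0],"delta_rot":[0,0,0]},{"delta_pos":[0,0,0],"delta_rot":[0,0,0]},{"delta_pos":[0,0,-0.02],"delta_rot":[0,0,0]},{"delta_pos":[0,0,-0.06],"delta_rot":[0,0,0]},{"delta_pos":[0,0,-0.1],"delta_rot":[0,0,0]},{"delta_pos":[0,0,-0.14],"delta_rot":[0,0,0]},{"delta_pos":[0,0,-0.14],"delta_rot":[0,0,0]},{"delta_pos":[0,0,-0.14],"delta_rot":[0,0,0]}], gripper=1)

```text
t: 21.75
ee_pos: [0.4416, -0.0728, 0.1535]
eef_rot: [[-0.001, 1.0, -0.0], [1.0, 0.001, 0.0], [0.0, -0.0, -1.0]]
force: [-0.0, 0.2, -0.4]
grip_width: 0.998
gripper_force: 0.0
```

```bash
python3 - <<'E'
from m import *
p=cams.read_camera('wrist')
s=monitor.sense();print(s['t'],s['ee_pos'],s['grip_width'])
vs,us=np.mgrid[0:480,0:640];A=world(p,us.ravel(),vs.ravel())
P=A[np.hypot(A[:,0]-.4425,A[:,1]+.073)<.04]
q=P[abs(P[:,2]-.04)<.003];print(len(q),q.mean(0),np.ptp(q,axis=0))
p=cams.read_camera('top');A=world(p,us.ravel(),vs.ravel())
P=A[np.hypot(A[:,0]-.61,A[:,1]-.079)<.06];q=P[abs(P[:,2]-.036)<.004];print(len(q),q.mean(0),(q.max(0)+q.min(0))/2,np.ptp(q,axis=0))
E
```

```text
21.8 [ 0.4412 -0.0729  0.1531] 0.9993639930176933
3695 [ 0.4418 -0.0721  0.0407] [0.0466 0.047  0.0056]
265 [0.6113 0.0808 0.0361] [0.6107 0.0807 0.036 ] [0.0609 0.06   0.0079]
```

The 47 mm weight is in its pocket, top at z = 40.5 mm. The largest weight is next.

>>> carry_out(deltas=[{"delta_pos":[0.035,0.04,0],"delta_rot":[0,0,0]},{"delta_pos":[0.07,0.08,0],"delta_rot":[0,0,0]},{"delta_pos":[0.11,0.12,0],"delta_rot":[0,0,0]},{"delta_pos":[0.1535,0.169,0],"delta_rot":[0,0,0]},{"delta_pos":[0.1535,0.169,0],"delta_rot":[0,0,0]},{"delta_pos":[0.1535,0.169,0.03],"delta_rot":[0,0,0]},{"delta_pos":[0.1535,0.169,0.07],"delta_rot":[0,0,0]},{"delta_pos":[0.1535,0.169,0.105],"delta_rot":[0,0,0]},{"delta_pos":[0.1535,0.169,0.13],"delta_rot":[0,0,0]},{"delta_pos":[0.1535,0.169,0.141],"delta_rot":[0,0,0]},{"delta_pos":[0.1535,0.169,0.146],"delta_rot":[0,0,0]},{"delta_pos":[0.1535,0.169,0.146],"delta_rot":[0,0,0]},{"delta_pos":[0.1535,0.169,0.146],"delta_rot":[0,0,0]}])

```text
t: 23.48
ee_pos: [0.6115, 0.0805, 0.0088]
eef_rot: [[-0.0, 1.0, 0.001], [1.0, 0.0, 0.0], [0.0, 0.001, -1.0]]
force: [1.1, -0.5, 0.1]
grip_width: 1.002
gripper_force: 0.0
```

>>> carry_out(deltas=[{"delta_pos":[0,0,0],"delta_rot":[0,0,0]},{"delta_pos":[0,0,0],"delta_rot":[0,0,0]},{"delta_pos":[0,0,0],"delta_rot":[0,0,0]},{"delta_pos":[0,0,0],"delta_rot":[0,0,0]},{"delta_pos":[0,0,0],"delta_rot":[0,0,0]},{"delta_pos":[0,0,0],"delta_rot":[0,0,0]},{"delta_pos":[0,0,0],"delta_rot":[0,0,0]}], gripper=-1, newtons=40)

```text
t: 24.35
ee_pos: [0.6111, 0.0805, 0.0081]
eef_rot: [[-0.0, 1.0, 0.0], [1.0, 0.0, 0.0], [0.0, 0.0, -1.0]]
force: [0.9, 0.5, 1.4]
grip_width: 0.669
gripper_force: 40.0
```

>>> carry_out(deltas=[{"delta_pos":[0,0,-0.012],"delta_rot":[0,0,0]},{"delta_pos":[0,0,-0.035],"delta_rot":[0,0,0]},{"delta_pos":[0,0,-0.065],"delta_rot":[0,0,0]},{"delta_pos":[-0.025,-0.011,-0.085],"delta_rot":[0,0,0]},{"delta_pos":[-0.065,-0.027,-0.09],"delta_rot":[0,0,0]},{"delta_pos":[-0.11,-0.047,-0.09],"delta_rot":[0,0,0]},{"delta_pos":[-0.155,-0.066,-0.09],"delta_rot":[0,0,0]},{"delta_pos":[-0.2,-0.085,-0.09],"delta_rot":[0,0,0]},{"delta_pos":[-0.245,-0.104,-0.09],"delta_rot":[0,0,0]},{"delta_pos":[-0.29,-0.123,-0.09],"delta_rot":[0,0,0]},{"delta_pos":[-0.33,-0.14,-0.09],"delta_rot":[0,0,0]},{"delta_pos":[-0.365,-0.154,-0.09],"delta_rot":[0,0,0]},{"delta_pos":[-0.395,-0.167,-0.075],"delta_rot":[0,0,0]},{"delta_pos":[-0.395,-0.167,-0.055],"delta_rot":[0,0,0]},{"delta_pos":[-0.395,-0.167,-0.041],"delta_rot":[0,0,0]},{"delta_pos":[-0.395,-0.167,-0.041],"delta_rot":[0,0,0]},{"delta_pos":[-0.395,-0.167,-0.041],"delta_rot":[0,0,0]}])

```text
t: 26.48
ee_pos: [0.4445, -0.3143, 0.0494]
eef_rot: [[-0.001, 1.0, 0.0], [1.0, 0.001, -0.0], [-0.0, 0.0, -1.0]]
force: [-0.2, -0.2, -3.7]
grip_width: 0.667
gripper_force: 40.0
```

```bash
python3 - <<'E'
from m import *
p=cams.read_camera('wrist');save(p,'w6.png')
s=monitor.sense();print(s['t'],s['ee_pos'],s['grip_width'],proj(p,[.4441,-.3147,.006]))
E
```

```text
26.525 [ 0.4446 -0.3144  0.0496] 0.6678478810894823 [318.111  272.0408]
```

View pics/w6.png

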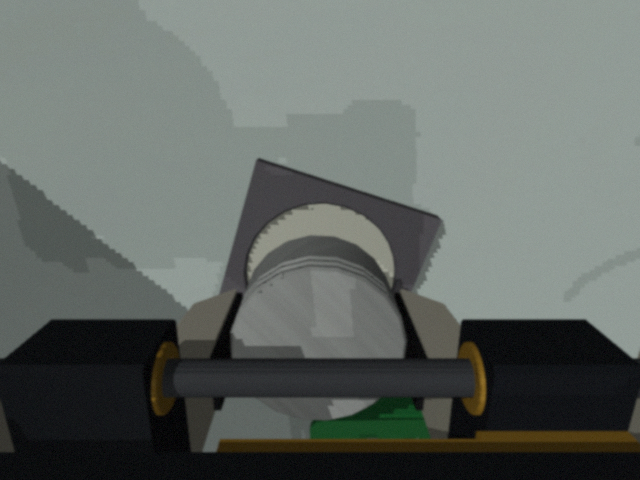

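The pocket's left and right edges are at 246 and 395, so its centre is at about 320, in line with the weight. The green rack at (370,420) is clear, so I'm lowering.

>>> carry_out(deltas=[{"delta_pos":[0,0,0.012],"delta_rot":[0,0,0]},{"delta_pos":[0,0,0.022],"delta_rot":[0,0,0]},{"delta_pos":[0,0,0.029],"delta_rot":[0,0,0]},{"delta_pos":[0,0,0.033],"delta_rot":[0,0,0]},{"delta_pos":[0,0,0.0346],"delta_rot":[0,0,0]},{"delta_pos":[0,0,0.0346],"delta_rot":[0,0,0]},{"delta_pos":[0,0,0.0346],"delta_rot":[0,0,0]}])

```text
t: 27.4
ee_pos: [0.4442, -0.3147, 0.0145]
eef_rot: [[-0.0, 1.0, 0.0], [1.0, 0.0, -0.0], [-0.0, 0.0, -1.0]]
force: [-0.3, 0.3, -4.2]
grip_width: 0.667
gripper_force: 40.0
```

>>> carry_out(deltas=[{"delta_pos":[0,0,0],"delta_rot":[0,0,0]},{"delta_pos":[0,0,0],"delta_rot":[0,0,0]},{"delta_pos":[0,0,0],"delta_rot":[0,0,0]},{"delta_pos":[0,0,0],"delta_rot":[0,0,0]},{"delta_pos":[0,0,0],"delta_rot":[0,0,0]},{"delta_pos":[0,0,-0.02],"delta_rot":[0,0,0]},{"delta_pos":[0,0,-0.06],"delta_rot":[0,0,0]},{"delta_pos":[0,0,-0.1],"delta_rot":[0,0,0]},{"delta_pos":[0,0,-0.15],"delta_rot":[0,0,0]},{"delta_pos":[0,0,-0.19],"delta_rot":[0,0,0]},{"delta_pos":[0,0,-0.19],"delta_rot":[0,0,0]},{"delta_pos":[0,0,-0.19],"delta_rot":[0,0,0]}], gripper=1)

```text
t: 28.9
ee_pos: [0.4437, -0.3142, 0.2038]
eef_rot: [[-0.0, 1.0, -0.0], [1.0, 0.0, 0.001], [0.001, -0.0, -1.0]]
force: [-0.5, 0.4, -0.7]
grip_width: 0.998
gripper_force: 0.0
```

```bash
python3 - <<'E'
from m import *
p=cams.read_camera('wrist');save(p,'w7.png')
s=monitor.sense();print(s['t'],s['ee_pos'],s['grip_width'])
vs,us=np.mgrid[0:480,0:640];A=world(p,us.ravel(),vs.ravel())
P=A[np.hypot(A[:,0]-.444,A[:,1]+.3147)<.04]
q=P[abs(P[:,2]-.042)<.003];print(len(q),q.mean(0),np.ptp(q,axis=0))
p=cams.read_camera('top');save(p,'t7.png')
E
```

```text
28.95 [ 0.4434 -0.3141  0.2033] 0.9969462649339694
4841 [ 0.4439 -0.3133  0.0427] [0.061  0.0616 0.0057]
```

View pics/w7.png

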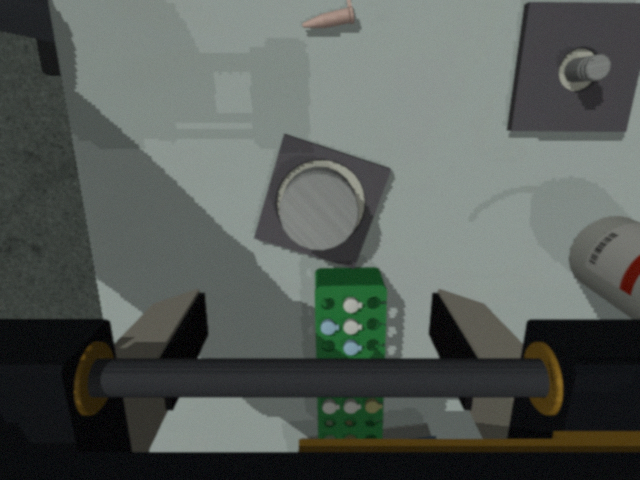

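View pics/t7.png

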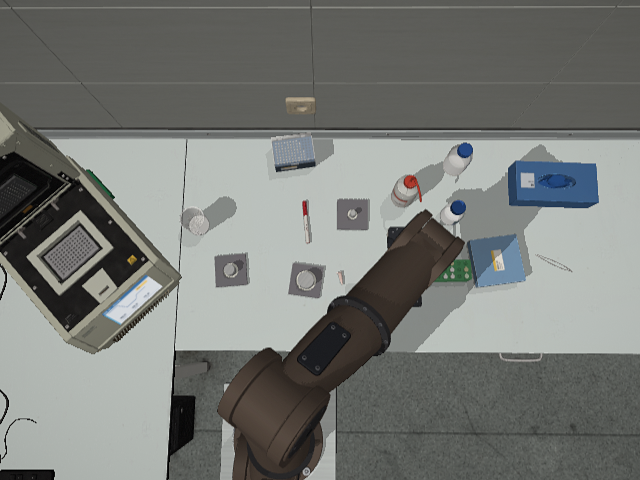

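The wrist view shows the 62 mm weight in its pocket at (320,205), and the top view shows the other three upright in theirs at (352,214), (231,270) and (306,280). The beaker (196,221) and the rack are where they were, so I'm handing in.

```bash
python3 -c "
from station import env
print(env.finish_job())"
```

```text
the job is handed in; nothing more can be done
None
```

I took the tower apart smallest first, and all four weights now stand upright in their matching pockets; the rack and beaker were left alone, and I handed the job in at about 29 s.

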